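Start the clamp nut on the grater's stud

ROBOT

A 6-joint arm with a two-finger parallel gripper is mounted at the origin on a cart in front of the work surface, level with it; the furniture and walls round the work are solid. World frame = base frame: x ahead of the robot, y to its left, z up, the work surface at z = 0. Lengths are in m, angles in rad, forces in N, time in s.
With the tool pointing down it reaches from about 0.4 to 0.925 m from the base axis. Payload 12.5 kg.
Tool frame: the origin (TCP) lies midway between the tips of the shut fingers; the grasp point (between the pads) lies 19 mm behind it; z points along the fingers, y is the line along which they close (so a half turn about z gives the same grasp; the last joint's range is limited). The gripper opens to 95 mm and grips with 3 to 60 N. Pads are 20 mm wide; open, the fingers measure 119 mm over their backs; the gripper's body (75 mm by 180 mm) begins 59 mm behind the grasp point.
Start: joints at [-1.222, 0.491, 1.559, -0, 1.092, -0.106], TCP at [0.275, -0.561, 0.215] pointing down, gripper open.
Joint ranges: [-3.1, 3.1], [-0.84, 2.19], [0.05, 2.79], [-1.13, 4.28], [0.06, 2.93], [-2.69, 2.69]. Speed limits (rad/s): [2.22, 2.22, 2.79, 3.14, 3.14, 3.14].

INTERFACE

Orientations are given as a 3x3 rotation matrix whose columns are the frame's x, y, z axes.
In Python, from station import readout, vision, job gives the robot as it stands.
- The arm moves only by the tool send_rows, never from a script. Its argument "rows" is a list of rows, each a list of 5 numbers: the shift along the tool's x, y, z in cm, then the turn about the tool's z in degrees, then the opening, from 0 (shut) to 1 (fully open). In form: [[x, y, z, yaw, fingers], ...]. A call has 1 to 8 rows; each row is the pose to reach, as a shift and turn from the pose commanded when the call began, along the tool's axes at that moment; what a row does not reach only later rows make up. A row lasts 1/12 s, in which the tool goes at most 41.7 mm and 7.16 degrees, less where a joint would pass 70% of its speed; a pose out of reach is approached as far as the arm can. A call with a gripper value outside its range is refused whole. The fingers move at their own pace and stop on an object; "force" is the grip in N (left out, the last holds). Time passes only in rows, so rows that repeat a pose let the fingers close. It gives the time, the measured TCP pose, the force, the opening and the grip force at its end, in the units of the state.
- readout.state(): the state, without advancing time (a new reading comes with each control period).
- vision.grab_frame(name): name is "scene" or "top" or "wrist"; returns the picture (420x560x3 uint8, red, green, blue); there is no depth.
- vision.camera_params(name): a dict with "intrinsics" (3x3 intrinsics, pixels), "D" ([k1, k2, p1, p2, k3] as OpenCV has them; the pictures are not rectified), "rvec" (rotation vector, rad) and "tvec" (3), from world to camera coordinates, as OpenCV has them; the wrist camera has in their place "mount" (4x4, takes a point from camera to tool coordinates, whose origin is the TCP and whose axes are the flange's). Camera axes: x right, y down, z forward; pixel columns grow to the right and rows downward; lengths in m; the calibration is good to about 2 mm. A picture is of the moment at which its call begins: read the wrist's pose just before it. camera_params takes no time and is no camera call.
- job.sign_off(): hands the job in; it is judged then, once.
Trained networks look in the newest picture that a camera, given by its name, has taken for a name from the list of things; names that differ only in an ending like _2 or _b are one class to them, and where a whole thing is asked for, a point or a joint stands for the part that bears it (a point fixed in the world has none). Each returns a list of dicts, best first, with "confidence" (0 to 1); they miss things now and then, are a little off and sometimes report something else, mostly with a low value. They report only what shows in the picture. A call takes as long as a camera call. They do not tell look-alikes from the thing itself.
- vision.recognise(name, camera): "extent" ([left, top, right, bottom] in pixels, round what is visible of it).
- vision.landmark_of(name, camera): "xy" ([column, row] in pixels: a listed point, or the origin of a listed thing).
The state is a dict: "clock": time; "q": joint angles; "joint_velocities": joint speeds; "tau": joint torques, N m; "position": TCP position; "ee_rot": TCP orientation; "wrist_force": force on the tool from outside, world axes, zero at the start; "wrist_torque": the same for the moment, N m; "opening": opening from 0.0 (shut) to 1.0 (fully open); "gripper_force": force on a finger pad.
Only numpy, scipy, OpenCV 4.12 (cv2) and the standard library are available. Lean on these libraries where they do the work, as an engineer would, in place of code of your own. Each camera call takes 0.05 s, during which the arm holds its last target. There are 200 camera calls.

TASK

The rotary grater is being put back together after washing up: set its loose flange nut squarely on the fixed stud, flange down, and start it by backing it off (anticlockwise from above) under light pressure until the thread drops in, then turn it forward (clockwise) just until its flange lies flat on the grating disc. Do not force or tighten it, leave the other things where they are, and let go of the nut.

Things in the scene. Friction and masses are not known exactly. Their poses are not given: they have to be found in the camera images.
- nut: Loose dark steel hex flange nut, about 150 g (varies), lying flange down. Origin: centre of its underside (flange face); z is its axis, up. Round flange 72 mm wide, 5 mm thick; above it a hexagon 56 mm across flats, from 5 to 24 mm above the origin; its flats face 0, 60, 120, 180, 240 and 300 degrees about z from its x axis. Bore 44 mm.
- nut_lugs (a point): Point on the nut's axis, 12 mm above its underside, axes as the nut's: centre of four round lugs inside the bore, 90 degrees apart, each 5 mm thick (up and across), leaving a free circle 30 mm wide between their tips. On the stud the nut has about 2 mm of play to each side.
- grater: Rotary grater held to the drainer by its suction foot: it cannot move (white round foot, 124 mm wide with a small grey lever, level steel grating disc 132 mm wide on top). Origin: centre of the underside; z up.
- seat (a point): Centre of the top face of the grating disc, 43 mm above the grater's origin, on the stud's axis; z up. The nut is home when its flange lies on this face. Turning it on past there only tightens it, and its clamping force then grows steeply within a few degrees (a turning moment of 0.4 N m is already firm).
- stud_tip (a point): Top of the fixed upright steel stud, 42 mm above the seat, on its axis. Core 26 mm wide, tapering to 17 mm over the top 8 mm. Round it are four equal right-hand thread segments, 40 mm over their outsides, with a gap of about 26 degrees between neighbours. Which way the gaps face differs every time, is not reported, and has nothing to do with any axes given here.
- thread_top (a point): Level tops of the segments, 24 mm above the seat, on the axis: a nut laid there has its underside 14.5 mm above the seat. Each top's last 9 degrees clockwise are a stop tooth 4 mm high (18.5 mm if a nut lands on it), which jams a nut turned clockwise. Backed off (85 degrees at most) the lugs come over the gaps, the next tooth stops them and the nut can sink; a lucky one drops straight in.
- gap_floor (a point): On the stud's axis, 15 mm above the seat: floor of the gaps. A nut with its lugs here has its underside 5.5 mm above the seat. From here turning it clockwise runs the lugs under the segments and takes it down 0.1 mm a degree, with 1.2 mm of axial play; the flange meets the disc after about 55 degrees, and the nut tightens and stops at about 65 to 70.
- scrub_brush: Bystander: blue scrubbing brush with a bow handle, 30 x 85 x 55 mm, origin under its centre.
- shaker_1: Bystander: small shaker with a grey dome cap, 44 mm wide, 90 mm high, origin under its centre.
- tin: Bystander: flat round food tin, 86 mm wide, 40 mm high, origin under its centre.
- matchbox_1: Bystander: matchbox, 36 x 52 x 14 mm, origin under its centre.
Things that resemble listed ones, but are neither listed nor needed, are in the scene too. Leave any orange look-alike of the nut alone.

How it is judged:
On the way:
1. the nut has dropped into the thread: on the stud, level, its underside less than 9 mm above the disc (z of nut in the frame of seat below 0.009 m and horizontal distance between nut and seat below 0.004 m and angle between nut's own z axis and vertical below 0.08 rad), for 0.2 s.
At the end, for the whole second after the job is handed in: The nut is on the stud, flange down, turned into the thread until its underside is within 1.5 mm of the disc, within 4 mm of the stud's axis, level within 0.05 rad, at rest and released (z of nut in the frame of seat below 0.0015 m and horizontal distance between nut and seat below 0.004 m and angle between nut's own z axis and vertical below 0.05 rad and linear speed of nut below 0.01 m/s and contact force between nut and the fingers below 0.1 N); the robot touches nothing.
It fails at once if the nut is forced: more than 60 N in all between it and the grater or its stud (contact force between nut and grater above 60 N).
It fails at once if a bystander is moved by more than 20 mm (distance of any of scrub_brush, shaker_1, tin, matchbox_1 from where it was at the start of the episode above 0.02 m).
It also fails if it takes over 67 s, if anything falls off the work surface, if the arm or the gripper's body presses on something with over 40 N, if the wrist force passes 120 N, or if a joint passes its speed limit or range.

## Working session

There is one attempt and no reset: what is moved stays moved. The work goes in short steps, Python scripts to look and compute and a tool call to move; the robot and the scene stay as the last step left them, time stands still between calls to the robot, and variables do not carry over. Pictures are saved under pics/ and viewed, at most 10 in all, crops included, and the job is handed in when it is done.

Besides the shell and the picture viewer there is one more tool, called in YAML: its name, and indented under it one key for each argument. send_rows: Moves the arm, as the interface text tells. Its arguments: {"type":"object","properties":{"rows":{"type":"array"},"force":{"type":"number"}},"required":["rows"]}

```bash
mkdir -p pics
cat > h.py <<'E'
import numpy as np, cv2
from station import readout, vision, job
def cam(n,st=None):
    p=vision.camera_params(n);K=np.array(p["intrinsics"],float);D=np.array(p["D"],float)
    if "mount" in p:
        M=np.array(p["mount"]);T=np.eye(4);T[:3,:3]=st["ee_rot"];T[:3,3]=st["position"];C=T@M
        R=C[:3,:3];o=C[:3,3]
    else:
        R=cv2.Rodrigues(np.array(p["rvec"],float))[0].T;o=-R@np.array(p["tvec"],float).ravel()
    return K,D,R,o   # R: cam->world
def at_z(c,uv,z):
    K,D,R,o=c;n=cv2.undistortPoints(np.array([[uv]],float),K,D)[0,0]
    d=R@np.array([n[0],n[1],1]);return o+d*(z-o[2])/d[2]
def proj(c,P):
    K,D,R,o=c;return cv2.projectPoints(np.array(P,float).reshape(-1,3),cv2.Rodrigues(R.T)[0],-R.T@o,K,D)[0].reshape(-1,2)
def save(n,im): cv2.imwrite("pics/"+n+".png",im[:,:,::-1])
E
python3 - <<'E'
from h import *
for n in("top","scene"):
    st=readout.state();im=vision.grab_frame(n);save(n+"0",im);c=cam(n,st)
    print(n,c[3])
    for t,z in(("nut",0),("nut_lugs",.012),("stud_tip",.085),("seat",.043),("grater",0),("scrub_brush",0),("shaker_1",0),("tin",0),("matchbox_1",0)):
        for r in vision.landmark_of(t,n)[:3]: print(t,np.round(r["xy"]),round(r["confidence"],2),at_z(c,r["xy"],z).round(3))
print(readout.state())
E
```

```text
top [0.45201148 0.09522694 1.01725468]
nut [400. 211.] 0.62 [ 0.54  -0.218  0.   ]
nut [365. 264.] 0.56 [ 0.424 -0.134  0.   ]
nut_lugs [368. 262.] 0.95 [ 0.43  -0.137  0.012]
nut_lugs [395. 214.] 0.77 [ 0.533 -0.203  0.012]
stud_tip [252. 202.] 0.84 [0.555 0.109 0.085]
stud_tip [297. 269.] 0.68 [0.421 0.022 0.085]
seat [250. 205.] 0.95 [0.554 0.113 0.043]
grater [254. 205.] 0.63 [0.56  0.107 0.   ]
scrub_brush [315. 148.] 0.98 [ 0.683 -0.031  0.   ]
scrub_brush [295. 270.] 0.63 [0.416 0.02  0.   ]
shaker_1 [165. 272.] 0.64 [0.417 0.301 0.   ]
tin [168. 179.] 0.65 [0.62  0.295 0.   ]
tin [166. 274.] 0.43 [0.413 0.299 0.   ]
matchbox_1 [296. 272.] 0.86 [0.413 0.018 0.   ]
matchbox_1 [316. 148.] 0.58 [ 0.684 -0.034  0.   ]
scene [ 0.5009873  -0.52061033  0.6703006 ]
nut [227. 312.] 0.76 [ 0.424 -0.133  0.   ]
nut [288. 343.] 0.71 [ 0.536 -0.209  0.   ]
nut_lugs [228. 313.] 0.98 [ 0.427 -0.143  0.012]
nut_lugs [286. 342.] 0.57 [ 0.533 -0.211  0.012]
stud_tip [281. 194.] 0.67 [0.554 0.104 0.085]
seat [281. 207.] 0.9 [0.553 0.103 0.043]
grater [281. 216.] 0.73 [0.554 0.113 0.   ]
grater [
[... 374 characters left out ...]
73687e+00, -1.05578432e-01]), 'joint_velocities': array([-0.00018672,  0.00178814,  0.0010421 , -0.00071553,  0.00026067,
        0.00089146]), 'tau': array([-2.26691125e-03, -6.12481713e+01, -2.58432108e+01,  6.91710482e-02,
        4.47259680e-02, -2.26100802e-06]), 'position': array([ 0.2745873 , -0.56146946,  0.2146741 ]), 'ee_rot': array([[ 8.98353464e-01,  4.39273322e-01,  3.47147674e-05],
       [ 4.39273324e-01, -8.98353461e-01, -7.82989187e-05],
       [-3.20849473e-06,  8.55893761e-05, -9.99999996e-01]]), 'wrist_force': array([-0.03069632,  0.12042339,  0.6434605 ]), 'wrist_torque': array([-0.03299898,  0.00567308, -0.02639772]), 'gripper_force': 0.0, 'opening': 1.0041075784271982}
```

Run:
```python
import cv2,numpy as np
a=cv2.imread("pics/top0.png")[120:320,130:450];b=cv2.imread("pics/scene0.png")[140:400,180:380]
a=cv2.resize(a,None,fx=1.4,fy=1.4);a=cv2.resize(a,(448,280));b=cv2.resize(b,(350,455))
o=np.zeros((460,800,3),np.uint8);o[:280,:448]=a;o[:455,450:]=b;cv2.imwrite("pics/c0.png",o)
```

```text
(no output)
```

View pics/c0.png

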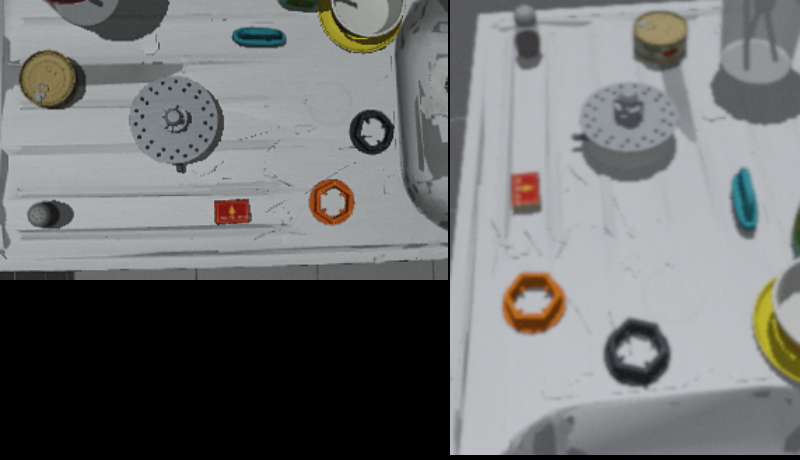

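The dark nut is at about (0.533, -0.208). The orange look-alike is at (0.427, -0.14), and the grater is at (0.554, 0.108). I'll move over the nut for a wrist view.

send_rows:
  rows:
    - [8,-4,0,0,1]
    - [16,-8,0,0,1]
    - [24,-12,0,0,1]
    - [32,-16,0,0,1]
    - [36,-19,0,0,1]
    - [38.7,-20.4,0,0,1]
    - [38.7,-20.4,0,0,1]
    - [38.7,-20.4,0,0,1]

```text
clock: 1.67
position: [0.4731, -0.2914, 0.2149]
ee_rot: [[0.898, 0.439, 0.0], [0.439, -0.898, -0.0], [0.0, 0.001, -1.0]]
wrist_force: [0.0, 0.5, -0.5]
opening: 1.003
gripper_force: 0.0
```

send_rows:
  rows:
    - [0,0,0,0,1]
    - [0,0,0,0,1]

```text
clock: 1.83
position: [0.4733, -0.2915, 0.2148]
ee_rot: [[0.897, 0.443, 0.0], [0.443, -0.897, -0.0], [0.0, 0.0, -1.0]]
wrist_force: [-0.4, 0.3, -0.0]
opening: 1.001
gripper_force: 0.0
```

Run:
```python
from h import *
st=readout.state();im=vision.grab_frame("wrist");save("w1",im);c=cam("wrist",st)
print(st["clock"],st["position"],st["q"].round(3),c[3],st["wrist_force"]);print(st["ee_rot"].round(3))
for t,z in(("nut",0),("nut_lugs",.012)):
    for r in vision.landmark_of(t,"wrist")[:3]: print(t,np.round(r["xy"]),round(r["confidence"],2),at_z(c,r["xy"],z).round(4))
```

```text
1.8333 [ 0.4732776  -0.29145204  0.21479843] [-0.671  0.392  1.73  -0.     1.018  0.441] [ 0.54461349 -0.25639807  0.38406214] [-0.44123062  0.26393678 -0.02451532]
[[ 0.897  0.443  0.   ]
 [ 0.443 -0.897 -0.   ]
 [ 0.     0.    -1.   ]]
nut [236. 106.] 0.96 [ 0.5338 -0.2056  0.    ]
nut [151. 159.] 0.92 [ 0.4257 -0.1325  0.    ]
nut [ 34. 117.] 0.72 [0.4098 0.0223 0.    ]
nut_lugs [236. 106.] 0.94 [ 0.5351 -0.2068  0.012 ]
nut_lugs [150. 158.] 0.79 [ 0.4307 -0.1351  0.012 ]
```

View pics/w1.png

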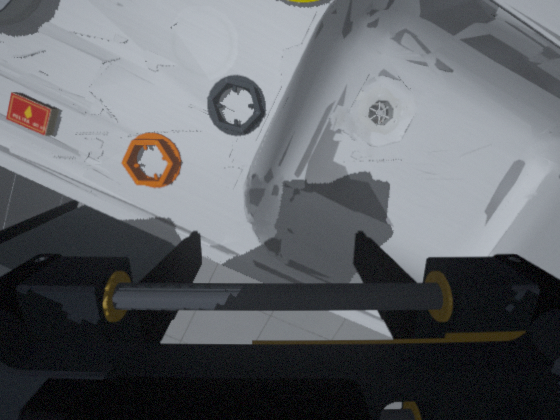

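Dark nut at pixel (236,106), orange nut at (152,160). I'll move closer to measure its hexagon.

send_rows:
  rows:
    - [1.5,-2.5,3,0,1]
    - [2.5,-4.9,6,0,1]
    - [2.5,-4.9,8,0,1]
    - [2.5,-4.9,8,0,1]
    - [2.5,-4.9,8,0,1]

```text
clock: 2.4
position: [0.4728, -0.2393, 0.1345]
ee_rot: [[0.899, 0.438, -0.001], [0.438, -0.899, 0.0], [-0.001, -0.001, -1.0]]
wrist_force: [0.4, 0.3, 0.3]
opening: 1.001
gripper_force: 0.0
```

Run:
```python
from h import *
st=readout.state();im=vision.grab_frame("wrist");save("w2",im);c=cam("wrist",st)
print(st["clock"],st["position"],st["q"].round(3),c[3])
for t,z in(("nut",0),("nut_lugs",.012)):
    for r in vision.landmark_of(t,"wrist")[:2]: print(t,np.round(r["xy"],1),round(r["confidence"],2),at_z(c,r["xy"],z).round(4))
u,v=map(int,r["xy"] if 0 else vision.landmark_of("nut_lugs","wrist")[0]["xy"])
x0,y0=max(u-70,0),max(v-70,0)
cr=im[y0:y0+140,x0:x0+140];print(x0,y0);save("w2c",cv2.resize(cr,None,fx=4,fy=4,interpolation=cv2.INTER_CUBIC))
```

```text
2.4 [ 0.47278685 -0.23928109  0.1345369 ] [-0.593  0.459  1.879 -0.     0.805  0.524] [ 0.54451629 -0.20472761  0.30373675]
nut [168.7 191.2] 0.82 [ 0.4268 -0.1347  0.    ]
nut_lugs [166.5 192.4] 0.7 [ 0.4292 -0.1359  0.012 ]
96 122
```

View pics/w2c.png

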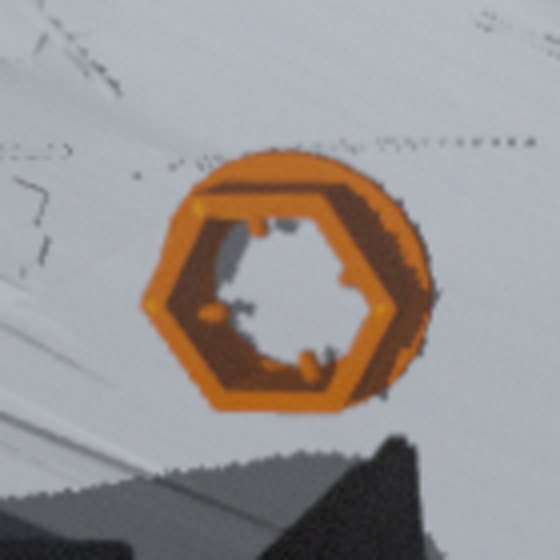

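That is the orange one, so I'll crop around the dark nut by projection.

Run:
```python
from h import *
im=cv2.imread("pics/w2.png")[:,:,::-1];st=readout.state();c=cam("wrist",st)
u,v=proj(c,[.5345,-.2065,.012])[0].astype(int);x0,y0=max(u-70,0),max(v-70,0)
cr=im[y0:y0+140,x0:x0+140].copy();print(u,v,x0,y0)
g=cr.max(2)
print(np.percentile(g,[5,20,50,80]))
save("w2d",cv2.resize(np.clip(cr.astype(float)*1.8,0,255).astype(np.uint8),None,fx=4,fy=4,interpolation=cv2.INTER_CUBIC))
```

```text
273 128 203 58
[ 78. 107. 185. 188.]
```

View pics/w2d.png

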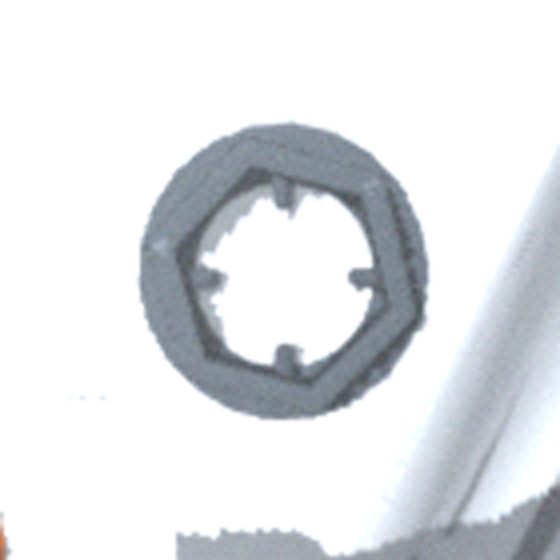

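Run:
```python
from h import *
st=readout.state();c=cam("wrist",st);R=st["ee_rot"]
V=[(258,168),(368,192),(388,290),(310,382),(210,355),(178,250)]
W=np.array([at_z(c,(203+(a+.5)/4-.5,58+(b+.5)/4-.5),.024) for a,b in V]);m=W.mean(0)
an=np.degrees(np.arctan2(*(W-m)[:,1::-1].T));print(m,np.hypot(*(W-m)[:,:2].T).round(4),an.round(1),(an%60).round(1))
L=np.array([at_z(c,(203+a/4,58+b/4),.014) for a,b in[(285,190),(365,277),(287,360),(208,280)]]);print("lugs",L.mean(0),np.degrees(np.arctan2(*(L-L.mean(0))[:,1::-1].T)))
ty=np.degrees(np.arctan2(R[1,1],R[0,1]));print("tool y",ty)
d=(m+[0,0,0]-st["position"]);print("shift tool cm",100*R.T@d)
```

```text
[ 0.53680797 -0.20570343  0.024     ] [0.0239 0.0259 0.0239 0.0253 0.0254 0.025 ] [  40.7  -20.   -72.5 -140.8  162.3  103.7] [40.7 40.  47.5 39.2 42.3 43.7]
lugs [ 0.53576257 -0.20677977  0.014     ] [  26.77151463  -63.59339035 -153.53467999  117.83569535]
tool y -64.01777553214215
shift tool cm [ 7.15135468 -0.28352646 11.19940717]
```

Hex flats face about 12° mod 60. I'll turn the tool −16°, centre it over the nut and descend.

send_rows:
  rows:
    - [3.5,-0.1,1,-7,1]
    - [7.1,-0.2,3,-14,1]
    - [7.1,-0.2,5,-16,1]
    - [7.1,-0.2,8,-16,1]
    - [7.1,-0.2,9,-16,1]
    - [7.1,-0.2,9,-16,1]
    - [7.1,-0.2,9,-16,1]

```text
clock: 3.18
position: [0.5362, -0.2058, 0.0454]
ee_rot: [[0.743, 0.669, 0.0], [0.669, -0.743, -0.0], [0.0, 0.0, -1.0]]
wrist_force: [0.1, 0.0, 1.2]
opening: 0.999
gripper_force: 0.0
```

Run:
```python
from h import *
st=readout.state();im=vision.grab_frame("wrist");save("w3",cv2.resize(im,None,fx=1.3,fy=1.3));c=cam("wrist",st)
print(st["clock"],st["position"],st["ee_rot"][:,:2].round(3),st["q"].round(3))
for r in vision.landmark_of("nut_lugs","wrist")[:2]: print(np.round(r["xy"],1),round(r["confidence"],2),at_z(c,r["xy"],.012).round(4))
```

```text
3.1833 [ 0.53624095 -0.2057557   0.04544484] [[ 0.743  0.669]
 [ 0.669 -0.743]
 [ 0.     0.   ]] [-0.481  0.64   1.836 -0.     0.665  0.356]
```

View pics/w3.png

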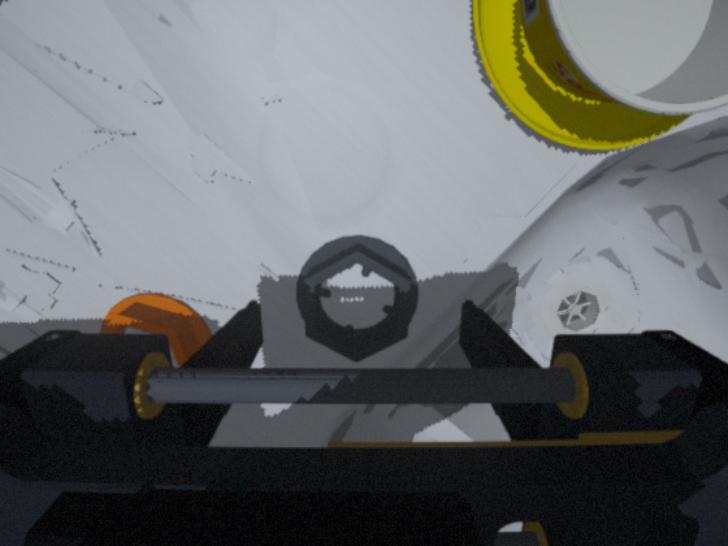

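The nut's vertices point up and down the image, at (357,300), so its flats face the fingers squarely and it sits centred between them. Descending.

send_rows:
  rows:
    - [0,0,1.8,0,1]
    - [0,0,3.2,0,1]
    - [0,0,3.6,0,1]
    - [0,0,3.6,0,1]
    - [0,0,3.6,0,1]

```text
clock: 3.7
position: [0.5365, -0.2055, 0.0097]
ee_rot: [[0.743, 0.67, 0.001], [0.67, -0.743, -0.001], [0.0, 0.001, -1.0]]
wrist_force: [0.9, 0.4, -0.0]
opening: 0.997
gripper_force: 0.0
```

send_rows:
  rows:
    - [0,0,0,0,0.5]
    - [0,0,0,0,0.5]
    - [0,0,0,0,0.4]
    - [0,0,0,0,0.4]
    - [0,0,0,0,0.4]
    - [0,0,0,0,0.4]
  force: 15

```text
clock: 4.2
position: [0.5361, -0.2052, 0.0087]
ee_rot: [[0.742, 0.67, 0.0], [0.67, -0.742, -0.0], [0.0, 0.0, -1.0]]
wrist_force: [0.4, -0.3, 0.8]
opening: 0.636
gripper_force: 0.0
```

send_rows:
  rows:
    - [0,0,0,0,0.3]
    - [0,0,0,0,0.3]
    - [0,0,0,0,0.3]
    - [0,0,0,0,0.3]

```text
clock: 4.53
position: [0.5359, -0.205, 0.0087]
ee_rot: [[0.742, 0.67, -0.0], [0.67, -0.742, 0.0], [-0.0, -0.0, -1.0]]
wrist_force: [-1.2, 2.3, 3.1]
opening: 0.591
gripper_force: 15.0
```

Gripped at 56 mm. Lift and carry to a viewing position near the grater.

send_rows:
  rows:
    - [0,0,-2,0,0.3]
    - [0,0,-6,0,0.3]
    - [0,0,-10,0,0.3]
    - [1,-2,-13,0,0.3]
    - [3,-5,-13.5,0,0.3]
    - [5,-8,-13.5,0,0.3]
    - [7,-11,-13.5,0,0.3]
    - [9,-14,-13.5,0,0.3]
  force: 25

```text
clock: 5.2
position: [0.5086, -0.0396, 0.1438]
ee_rot: [[0.743, 0.669, 0.001], [0.669, -0.743, -0.0], [0.0, 0.001, -1.0]]
wrist_force: [0.7, 0.3, -2.4]
opening: 0.583
gripper_force: 25.0
```

send_rows:
  rows:
    - [2,-3,0,0,0.3]
    - [4,-6,0,0,0.3]
    - [5.3,-8,0,0,0.3]
    - [5.3,-8,0,0,0.3]
    - [5.3,-8,0,0,0.3]
    - [5.3,-8,0,0,0.3]

```text
clock: 5.7
position: [0.4951, 0.0536, 0.1435]
ee_rot: [[0.742, 0.67, 0.0], [0.67, -0.742, -0.0], [0.0, 0.0, -1.0]]
wrist_force: [0.4, -0.4, -2.8]
opening: 0.587
gripper_force: 25.0
```

Run:
```python
from h import *
st=readout.state();im=vision.grab_frame("wrist");c=cam("wrist",st)
print(st["clock"],st["position"],st["ee_rot"][:,:2].round(3),st["q"].round(3),st["wrist_force"],c[3])
for t,z in(("stud_tip",.085),("seat",.043),("thread_top",.067),("gap_floor",.058),("grater",0),("nut_lugs",.145)):
  for r in vision.landmark_of(t,"wrist")[:2]: print(t,np.round(r["xy"],1),round(r["confidence"],2),at_z(c,r["xy"],z).round(4))
im=np.clip(im.astype(float)*1.3,0,255).astype(np.uint8);save("w4",cv2.resize(im,None,fx=1.4,fy=1.4,interpolation=cv2.INTER_CUBIC))
```

```text
5.7 [0.4950971  0.05364881 0.14352841] [[ 0.742  0.67 ]
 [ 0.67  -0.742]
 [ 0.     0.   ]] [-0.025  0.407  1.946 -0.     0.789  0.812] [ 0.39327035 -0.4480285  -2.7639637 ] [0.5543198  0.10653103 0.31278684]
stud_tip [279.4 114.8] 0.68 [0.5567 0.1064 0.085 ]
seat [277.9 116. ] 0.87 [0.5555 0.1066 0.043 ]
thread_top [281.8 116.1] 0.83 [0.5574 0.1043 0.067 ]
gap_floor [277.1 114.5] 0.64 [0.5558 0.1079 0.058 ]
grater [275.4 116.5] 0.94 [0.5536 0.1082 0.    ]
nut_lugs [355.1 333.3] 0.79 [ 0.4857 -0.0269  0.145 ]
```

View pics/w4.png

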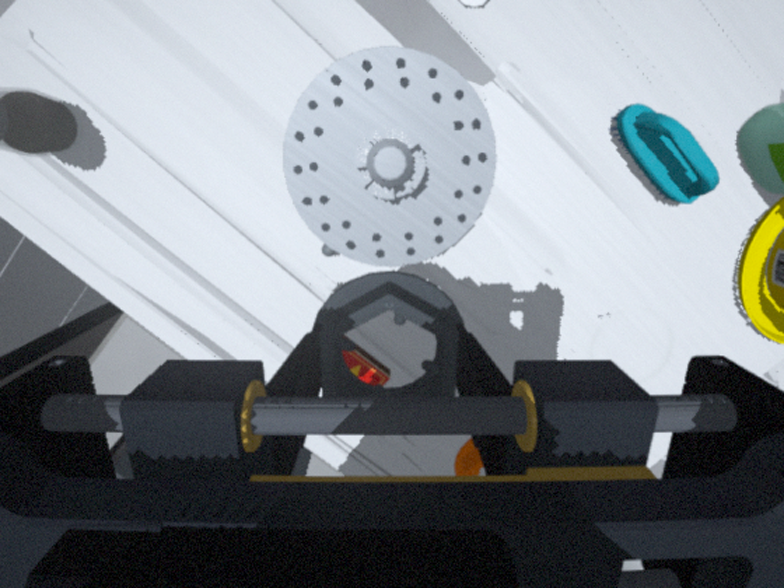

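The stud tip is at pixel (279,115) and the held nut is centred between the fingers. I'll check the nut's offset along tool x from its flange edge, and fit the disc outline.

Run:
```python
from h import *
st=readout.state();c=cam("wrist",st);R=st["ee_rot"]
for n,p,z in(("disc",(390,156),.043),("tip",(389.5,161.5),.085)): print(n,at_z(c,np.array(p)/1.4,z).round(4))
t=lambda p,z:((R.T@(at_z(c,np.array(p)/1.4,z)-st["position"]))*1000).round(1)
print("flange front-36:",t((390,271),.140),"hex vertex-32.3:",t((388,284),.159))
print("flange L/R",t((322,320),.140),t((459,320),.140))
im=vision.grab_frame("top");ct=cam("top")
for n,z in(("stud_tip",.085),("seat",.043)):
  for r in vision.landmark_of(n,"top")[:1]:print(n,at_z(ct,r["xy"],z).round(4))
d=np.array([.5555,.107,.1435])-st["position"];print(100*R.T@d)
```

```text
disc [0.5586 0.1085 0.043 ]
tip [0.5557 0.1065 0.085 ]
flange front-36: [35.3  1.4  3.6] hex vertex-32.3: [ 35.1   0.5 -15.4]
flange L/R [ 13.  -28.6   3.6] [13.1 31.9  3.6]
stud_tip [0.5573 0.1079 0.085 ]
[8.08474325e+00 6.94567646e-02 5.60614600e-03]
```

send_rows:
  rows:
    - [3,0,0,0,0.3]
    - [6,0,0,0,0.3]
    - [8.1,0.1,0,0,0.3]
    - [8.1,0.1,2,0,0.3]
    - [8.1,0.1,4,0,0.3]
    - [8.1,0.1,5,0,0.3]
    - [8.1,0.1,5,0,0.3]
    - [8.1,0.1,5,0,0.3]

```text
clock: 6.87
position: [0.5556, 0.1074, 0.0936]
ee_rot: [[0.743, 0.67, -0.001], [0.67, -0.743, -0.0], [-0.001, -0.0, -1.0]]
wrist_force: [-0.1, 0.2, -0.9]
opening: 0.589
gripper_force: 25.0
```

send_rows:
  rows:
    - [0,0,0.2,0,0.3]
    - [0,0,0.4,0,0.3]
    - [0,0,0.6,0,0.3]
    - [0,0,0.8,0,0.3]
    - [0,0,0.8,0,0.3]
  force: 12

```text
clock: 7.28
position: [0.5556, 0.1074, 0.0855]
ee_rot: [[0.743, 0.67, 0.0], [0.67, -0.743, -0.0], [-0.0, 0.0, -1.0]]
wrist_force: [0.3, -0.8, -2.4]
opening: 0.587
gripper_force: 12.0
```

send_rows:
  rows:
    - [0,0,0.2,0,0.3]
    - [0,0,0.4,0,0.3]
    - [0,0,0.6,0,0.3]
    - [0,0,0.6,0,0.3]

```text
clock: 7.62
position: [0.5555, 0.1075, 0.0792]
ee_rot: [[0.742, 0.67, -0.001], [0.67, -0.742, -0.0], [-0.001, -0.0, -1.0]]
wrist_force: [-0.5, 0.1, -3.0]
opening: 0.589
gripper_force: 12.0
```

send_rows:
  rows:
    - [0,0,0.2,0,0.3]
    - [0,0,0.4,0,0.3]
    - [0,0,0.4,0,0.3]

```text
clock: 7.87
position: [0.5555, 0.1075, 0.0752]
ee_rot: [[0.742, 0.67, -0.0], [0.67, -0.742, -0.0], [-0.0, -0.0, -1.0]]
wrist_force: [-0.1, 0.4, -2.4]
opening: 0.587
gripper_force: 12.0
```

No lateral force, so it is on the stud. Continue towards the thread top (TCP about 0.066–0.070).

send_rows:
  rows:
    - [0,0,0.2,0,0.3]
    - [0,0,0.4,0,0.3]
    - [0,0,0.4,0,0.3]

```text
clock: 8.12
position: [0.5556, 0.1075, 0.0712]
ee_rot: [[0.742, 0.67, -0.0], [0.67, -0.742, -0.0], [-0.0, -0.0, -1.0]]
wrist_force: [-0.2, -1.0, -2.3]
opening: 0.587
gripper_force: 12.0
```

send_rows:
  rows:
    - [0,0,0.2,0,0.3]
    - [0,0,0.4,0,0.3]
    - [0,0,0.4,0,0.3]

```text
clock: 8.37
position: [0.5561, 0.1076, 0.0684]
ee_rot: [[0.743, 0.67, 0.001], [0.67, -0.743, 0.0], [0.001, 0.001, -1.0]]
wrist_force: [-1.7, 1.4, 8.4]
opening: 0.587
gripper_force: 12.0
```

Contact at about 11 N. Now back off anticlockwise (negative yaw) under this pressure.

send_rows:
  rows:
    - [0,0,0,-5,0.3]
    - [0,0,0,-10,0.3]
    - [0,0,0,-15,0.3]
    - [0,0,0,-20,0.3]
    - [0,0,0,-20,0.3]

```text
clock: 8.78
position: [0.5566, 0.1076, 0.0684]
ee_rot: [[0.464, 0.886, 0.002], [0.886, -0.464, 0.0], [0.001, 0.002, -1.0]]
wrist_force: [0.4, -0.8, 6.0]
opening: 0.587
gripper_force: 12.0
```

Run:
```python
from h import *
st=readout.state();print(st["wrist_force"],st["wrist_torque"],st["q"].round(3))
```

```text
[ 0.35171936 -0.84157275  6.04548828] [-0.06548762 -0.07662     0.09386911] [ 0.074  0.597  1.843 -0.     0.699  0.558]
```

send_rows:
  rows:
    - [0,0,0.1,-5,0.3]
    - [0,0,0.1,-10,0.3]
    - [0,0,0.1,-15,0.3]
    - [0,0,0.1,-20,0.3]
    - [0,0,0.1,-20,0.3]

```text
clock: 9.2
position: [0.5549, 0.1077, 0.0664]
ee_rot: [[0.136, 0.991, -0.002], [0.991, -0.136, 0.0], [-0.0, -0.002, -1.0]]
wrist_force: [-2.3, 1.0, 0.1]
opening: 0.587
gripper_force: 12.0
```

Run:
```python
from h import *
st=readout.state();print(st["wrist_force"],st["wrist_torque"],st["q"].round(3),st["position"])
```

```text
[-2.34792589  1.04892271  0.11606303] [ 0.24730145  0.46141974 -0.09547063] [0.075 0.6   1.845 0.    0.698 0.211] [0.55492128 0.10765434 0.06638862]
```

send_rows:
  rows:
    - [0,0,0.1,0,0.3]
    - [0,0,0.2,0,0.3]
    - [0,0,0.2,0,0.3]

```text
clock: 9.45
position: [0.555, 0.1076, 0.0642]
ee_rot: [[0.142, 0.99, -0.002], [0.99, -0.142, -0.0], [-0.0, -0.002, -1.0]]
wrist_force: [-3.4, 1.8, -2.7]
opening: 0.588
gripper_force: 12.0
```

It is sinking freely. Lower further to the gap floor.

send_rows:
  rows:
    - [0,0,0.15,0,0.3]
    - [0,0,0.3,0,0.3]
    - [0,0,0.3,0,0.3]

```text
clock: 9.7
position: [0.5551, 0.1076, 0.0611]
ee_rot: [[0.141, 0.99, -0.001], [0.99, -0.141, -0.0], [-0.0, -0.001, -1.0]]
wrist_force: [-4.1, 3.0, -4.5]
opening: 0.586
gripper_force: 12.0
```

send_rows:
  rows:
    - [0,0,0.15,0,0.3]
    - [0,0,0.3,0,0.3]
    - [0,0,0.3,0,0.3]

```text
clock: 9.95
position: [0.5552, 0.1076, 0.0588]
ee_rot: [[0.14, 0.99, -0.001], [0.99, -0.14, -0.0], [-0.0, -0.001, -1.0]]
wrist_force: [-6.6, 3.6, 5.4]
opening: 0.593
gripper_force: 12.0
```

Run:
```python
from h import *
st=readout.state();print(st["wrist_force"],st["wrist_torque"],st["q"].round(3),st["position"])
```

```text
[-6.62553519  3.62572208  5.3953669 ] [ 0.40697684  1.10649201 -0.18138742] [0.075 0.611 1.85  0.    0.681 0.215] [0.55524573 0.10760567 0.05878606]
```

Contact, with some lateral force. Relieve it by shifting 1 mm toward −x, +y, then press.

send_rows:
  rows:
    - [0.04,-0.1,-0.05,0,0.3]
    - [0.04,-0.1,-0.05,0,0.3]
    - [0.04,-0.1,0.05,0,0.3]
    - [0.04,-0.1,0.05,0,0.3]

```text
clock: 10.28
position: [0.5549, 0.108, 0.0587]
ee_rot: [[0.139, 0.99, 0.001], [0.99, -0.139, -0.0], [0.0, 0.001, -1.0]]
wrist_force: [-4.8, 0.8, 8.4]
opening: 0.593
gripper_force: 12.0
```

Run:
```python
from h import *
st=readout.state();print(st["wrist_force"],st["wrist_torque"],st["q"].round(3),st["position"])
im=vision.grab_frame("wrist");im=np.clip(im.astype(float)*1.3,0,255).astype(np.uint8)
im2=vision.grab_frame("scene")[160:250,230:330]
a=cv2.resize(im[100:,60:500],(440,320));b=cv2.resize(im2,(355,320),interpolation=cv2.INTER_CUBIC)
save("w5",np.hstack([a,b]))
```

```text
[-4.81950093  0.77365402  8.4215242 ] [ 0.08212489  0.81864297 -0.10351645] [ 0.075  0.611  1.851 -0.     0.679  0.215] [0.55494162 0.10802852 0.0586657 ]
```

View pics/w5.png

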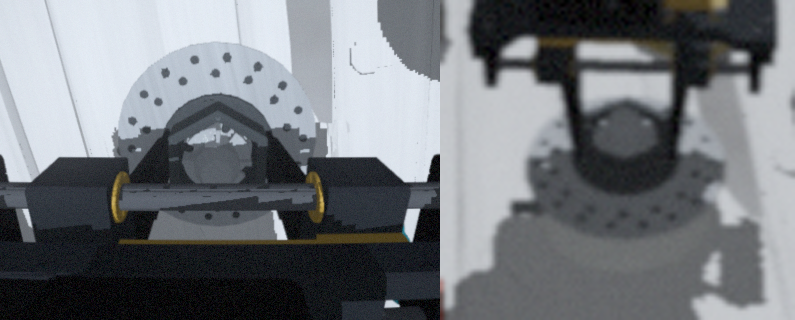

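The nut is low on the stud, level and near the disc (right crop, around (625,165)). Try turning clockwise, following it down.

send_rows:
  rows:
    - [0,0,0.0,4,0.3]
    - [0,0,0.05,8,0.3]
    - [0,0,0.1,12,0.3]
    - [0,0,0.1,16,0.3]
    - [0,0,0.15,20,0.3]
    - [0,0,0.15,20,0.3]

```text
clock: 10.88
position: [0.5561, 0.108, 0.0572]
ee_rot: [[0.472, 0.881, 0.003], [0.881, -0.472, 0.0], [0.002, 0.003, -1.0]]
wrist_force: [-0.2, 1.3, 5.8]
opening: 0.586
gripper_force: 12.0
```

Run:
```python
from h import *
st=readout.state();print(st["wrist_force"],st["wrist_torque"],st["q"].round(3),st["position"])
```

```text
[-0.15236602  1.26978003  5.77635362] [ 0.05028225 -0.12105197 -0.13509504] [ 0.075  0.614  1.851 -0.     0.674  0.567] [0.55611195 0.10795099 0.0572115 ]
```

Turning freely and descending. Continue.

send_rows:
  rows:
    - [0,0,0.05,4,0.3]
    - [0,0,0.1,8,0.3]
    - [0,0,0.1,12,0.3]
    - [0,0,0.15,16,0.3]
    - [0,0,0.2,20,0.3]
    - [0,0,0.2,20,0.3]

```text
clock: 11.38
position: [0.5559, 0.108, 0.0552]
ee_rot: [[0.745, 0.667, 0.003], [0.667, -0.745, -0.0], [0.002, 0.002, -1.0]]
wrist_force: [-0.1, -1.2, 6.0]
opening: 0.591
gripper_force: 12.0
```

Run:
```python
from h import *
st=readout.state();print(st["wrist_force"],st["wrist_torque"],st["q"].round(3),st["position"])
```

```text
[-0.14326421 -1.19638491  5.96676296] [-0.16749883 -0.12097634 -0.18658712] [ 0.075  0.617  1.852 -0.     0.67   0.916] [0.55593634 0.10796535 0.05519624]
```

send_rows:
  rows:
    - [0,0,0.05,4,0.3]
    - [0,0,0.1,8,0.3]
    - [0,0,0.1,10,0.3]
    - [0,0,0.1,10,0.3]

```text
clock: 11.72
position: [0.556, 0.1081, 0.0543]
ee_rot: [[0.848, 0.53, 0.003], [0.53, -0.848, 0.0], [0.003, 0.002, -1.0]]
wrist_force: [1.2, -0.2, 4.8]
opening: 0.584
gripper_force: 12.0
```

Run:
```python
from h import *
st=readout.state();print(st["wrist_force"],st["wrist_torque"],st["q"].round(3),st["position"])
```

```text
[ 1.23002965 -0.17041116  4.82285247] [ 0.12403658 -0.14592817 -0.04292266] [ 0.075  0.618  1.853 -0.     0.667  1.088] [0.55603333 0.10810105 0.05431126]
```

send_rows:
  rows:
    - [0,0,0.03,3,0.3]
    - [0,0,0.06,6,0.3]
    - [0,0,0.06,6,0.3]

```text
clock: 11.97
position: [0.556, 0.1081, 0.0537]
ee_rot: [[0.899, 0.438, 0.003], [0.438, -0.899, 0.0], [0.003, 0.001, -1.0]]
wrist_force: [0.5, -0.4, 5.8]
opening: 0.588
gripper_force: 12.0
```

Run:
```python
from h import *
st=readout.state();print(st["wrist_force"],st["wrist_torque"],st["q"].round(3),st["position"])
```

```text
[ 0.5314789  -0.43890905  5.76516004] [-0.13047739 -0.13913812 -0.10590624] [ 0.075  0.619  1.853 -0.     0.666  1.194] [0.55603625 0.10808609 0.05370388]
```

send_rows:
  rows:
    - [0,0,0.02,2,0.3]
    - [0,0,0.04,4,0.3]
    - [0,0,0.04,4,0.3]

```text
clock: 12.22
position: [0.5559, 0.1082, 0.0534]
ee_rot: [[0.927, 0.375, 0.003], [0.375, -0.927, 0.0], [0.003, 0.001, -1.0]]
wrist_force: [0.2, 1.0, 6.6]
opening: 0.588
gripper_force: 12.0
```

Run:
```python
from h import *
st=readout.state();print(st["wrist_force"],st["wrist_torque"],st["q"].round(3),st["position"])
```

```text
[0.21222484 1.01565753 6.64412846] [ 0.26819379  0.01572119 -0.12277198] [0.076 0.619 1.853 0.    0.666 1.262] [0.55588797 0.10816393 0.05342761]
```

send_rows:
  rows:
    - [0,0,0.02,3,0.3]
    - [0,0,0.02,3,0.3]
    - [0,0,0.02,3,0.3]

```text
clock: 12.47
position: [0.5559, 0.1081, 0.0534]
ee_rot: [[0.945, 0.327, 0.003], [0.327, -0.945, 0.0], [0.003, 0.001, -1.0]]
wrist_force: [-1.2, -0.0, 10.0]
opening: 0.59
gripper_force: 12.0
```

Run:
```python
from h import *
st=readout.state();print(st["wrist_force"],st["wrist_torque"],st["q"].round(3),st["position"])
im=vision.grab_frame("scene")[160:250,230:330];save("s6",cv2.resize(im,(700,600),interpolation=cv2.INTER_CUBIC))
```

```text
[-1.16991983e+00 -4.95277963e-03  1.00295580e+01] [ 0.20205288  0.20354662 -0.13507254] [0.075 0.619 1.854 0.    0.666 1.313] [0.55588571 0.10808377 0.05336769]
```

View pics/s6.png

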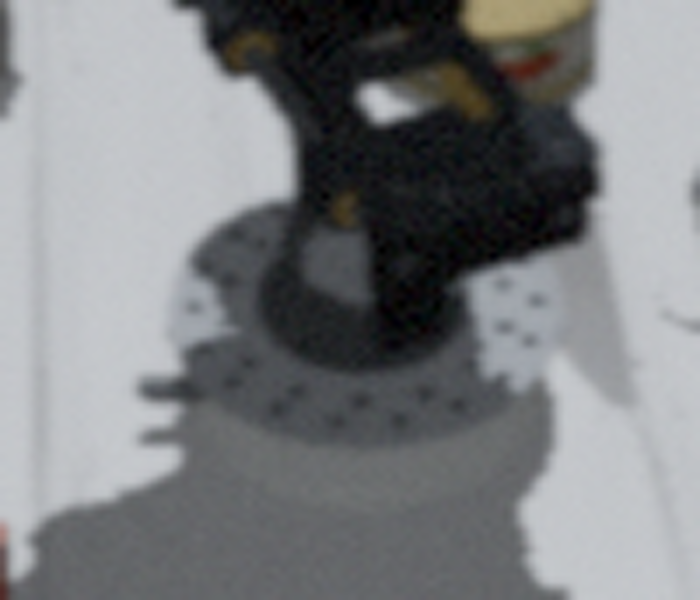

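The descent stopped at z = 0.0534 while the force rose, and the flange is on the disc at (365,350). It is home. Relieve the push, release and lift.

send_rows:
  rows:
    - [0,0,-0.08,0,0.3]
    - [0,0,-0.08,0,0.7]
    - [0,0,-0.08,0,0.9]
    - [0,0,-0.08,0,0.9]
    - [0,0,-0.08,0,0.9]
    - [0,0,-0.08,0,0.9]
    - [0,0,-0.08,0,0.9]

```text
clock: 13.1
position: [0.5547, 0.108, 0.0531]
ee_rot: [[0.945, 0.327, -0.0], [0.327, -0.945, -0.0], [-0.0, 0.0, -1.0]]
wrist_force: [-0.8, 0.7, 0.3]
opening: 0.889
gripper_force: 0.0
```

send_rows:
  rows:
    - [0,0,-1,0,0.9]
    - [0,0,-4,0,0.9]
    - [0,0,-8,0,0.9]
    - [-4,0,-10,0,0.9]
    - [-8,0,-11,0,0.9]
    - [-8,0,-11,0,0.9]
    - [-8,0,-11,0,0.9]
    - [-8,0,-11,0,0.9]

```text
clock: 13.77
position: [0.4798, 0.0819, 0.1641]
ee_rot: [[0.945, 0.326, 0.002], [0.326, -0.945, 0.0], [0.002, 0.001, -1.0]]
wrist_force: [0.8, 0.7, 0.5]
opening: 0.901
gripper_force: 0.0
```

Run:
```python
from h import *
st=readout.state();im=vision.grab_frame("wrist");c=cam("wrist",st)
print(st["clock"],st["position"],st["opening"],st["wrist_force"])
for t,z in(("nut",.043),("nut_lugs",.055),("stud_tip",.085),("seat",.043)):
  for r in vision.landmark_of(t,"wrist")[:2]: print(t,np.round(r["xy"],1),round(r["confidence"],2),at_z(c,r["xy"],z).round(4))
p=vision.grab_frame("scene")[160:250,230:330]
a=cv2.resize(im[0:240,140:420],(420,360));b=cv2.resize(p,(378,360),interpolation=cv2.INTER_CUBIC);save("f",np.hstack([a,b]))
```

```text
13.7667 [0.47980152 0.08190246 0.16406995] 0.9011328381423268 [0.81110964 0.70603409 0.53461437]
nut [279.8 118.6] 0.16 [0.5547 0.1051 0.043 ]
stud_tip [278.8 116.6] 0.64 [0.5559 0.1068 0.085 ]
seat [279.4 118.4] 0.64 [0.5548 0.1055 0.043 ]
seat [284.5 114.4] 0.5 [0.5598 0.1022 0.043 ]
```

View pics/f.png

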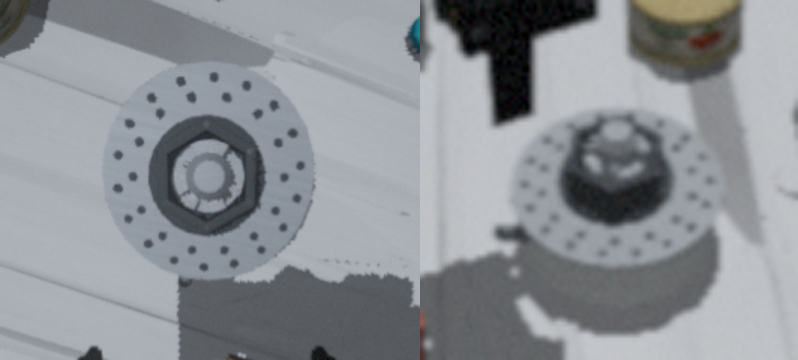

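The wrist view shows the nut centred on the stud at about (207,175). The scene view shows its flange lying level on the disc at about (617,190). The gripper is clear, so I'll hand in.

```bash
python3 -c "
from station import job;print(job.sign_off())"
```

```text
the job is handed in; nothing more can be done
None
```

I set the nut on the stud, backed it off until it dropped into the thread, turned it about 63° clockwise until the flange stopped on the disc, and released it. The job is handed in at about 14 s. I judged the final height from the stop and the force rise rather than measuring it directly, and no verdict came back.

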